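Charge the empty grinding jar with one white ball

TASK

The empty grinding jar still needs its white ball. Take the upright scoop by its orange handle, scoop the white ball out of the blue tray, carry it over and tip it into the empty jar, then stand the scoop upright on its green mat again. Do not touch the white ball with the gripper, leave the dark balls in the tray and the other white ball in its jar, and do not shift either jar.

Things in the scene. Friction and masses are not known exactly. Their poses are not given: they have to be found in the camera images.
- scoop: steel scoop with upright orange handle, loose, 0.15 kg, standing on its flat underside; 66 mm long (x -28 to +38), 32 wide, 101 high. Origin on the underside, mid line; local -x is the front lip, z up. Tipped forward about 32 degrees the ball rolls out over the lip. Handle 22 mm (x) by 14 mm (y), centred at x = +24, y = 0, z = 12 to 101 mm: grip from above across y
- scoop_lip (a point): middle of the scoop's front lip, at (-28, 0, 1) mm on the body. The lip is 2 mm thick; behind it a 9 mm ramp climbs to a crest 3.7 mm high that keeps the ball in
- scoop_pocket (a point): centre of a ball lying in the scoop's pocket, at (-5, 0, 14.5) mm on the body (a ball may lie 4 mm off). Pocket: floor 1.8 mm thick, from the crest at x = -19 to the back wall at x = +9 mm; 28 mm free between cheeks 16 mm high and 2 mm thick, which reach forward to x = -27 mm
- scoop_grip (a point): point in the orange handle for the TCP in a grip from above: (24, 0, 72) mm on the body
- scoop_mat: flat green mat with a dark edge, fixed, 130 x 100 mm (x by y), top 3.4 mm above the worktop; origin at its centre on the worktop. The scoop stands here at the start, within 15 mm of the centre
- ball_tray: blue tray, fixed, 136 x 132 mm (x by y), 28 high, origin at the centre of its underside. Three open lanes along x, centred at y = -43, 0, +43 mm, each 40 wide and 130 long inside (x -65 to +65), level floor 4 mm up, upright walls. One ball rolls freely in each: driven against an end wall by the scoop's lip, on the lane floor, it climbs into the pocket
- ball_white: the white ball to be moved, 25 mm in diameter, 49 g, smooth; origin at its centre. At the start in one of the three lanes, in the half towards the -x end of the tray, 22 to 37 mm from that end wall to its centre
- ball_dark_1: dark steel ball, 25 mm in diameter, origin at its centre, in another lane of the tray; stays there
- ball_dark_2: dark steel ball, 25 mm in diameter, origin at its centre, in the remaining lane of the tray; stays there
- jar_empty: round steel grinding jar without lid, the empty one; loose, 0.6 kg, 68 mm outside diameter, 48 mm high, bore 58 mm, inner floor 6 mm up; origin at the centre of its underside
- jar_loaded: the same kind of jar, already holding a white ball; origin at the centre of its underside
- ball_in_jar: the white ball that already lies in the other jar; 25 mm, origin at its centre
Things that resemble listed ones, but are neither listed nor needed, are in the scene too. Leave any purple look-alike of the scoop alone.

How it is judged (in metres and radians):
On the way, in this order (a step that is already met when the one before it is completed fails the run):
1. the white ball lies in the scoop's pocket and is lifted clear of the tray (distance between ball_white and scoop_pocket below 0.011 m and height (world z) of ball_white above 0.05 m), for 0.2 s.
2. the white ball lies in the empty jar (horizontal distance between ball_white and jar_empty below 0.025 m and z of ball_white in the frame of jar_empty below 0.03 m and linear speed of ball_white below 0.2 m/s), for 0.2 s.
At the end, for the whole second after the job is handed in: white ball at the bottom of the formerly empty jar (within 25 mm of its axis), jar upright; scoop still and upright (0.1 rad) on the green mat, origin within 50 mm (mat x) and 45 mm (mat y) of its centre; dark balls in the tray, other white ball in its jar (horizontal distance between ball_white and jar_empty below 0.025 m and z of ball_white in the frame of jar_empty below 0.03 m and angle between each of jar_empty, scoop's own z axis and vertical below 0.1 rad and height (world z) of scoop below 0.01 m and x of scoop in the frame of scoop_mat between -0.05 and 0.05 m and y of scoop in the frame of scoop_mat between -0.045 and 0.045 m and linear speed of scoop below 0.02 m/s and horizontal distance between ball_in_jar and jar_loaded below 0.025 m and height (world z) of each of ball_dark_1, ball_dark_2 below 0.022 m and horizontal distance between each of ball_dark_1, ball_dark_2 and ball_tray below 0.085 m); the robot touches nothing.
It fails at once if the gripper or arm touches the white ball (contact force between any of the fingers, the arm and ball_white above 0.3 N).
It fails at once if a jar is shifted by more than 20 mm (distance of any of jar_empty, jar_loaded from where it was at the start of the episode above 0.02 m).
It fails at once if a dark ball leaves the tray (height (world z) of any of ball_dark_1, ball_dark_2 above 0.05 m).
It also fails if it takes over 54 s, if anything falls off the work surface, if the arm or the gripper's body presses on something with over 40 N, if the wrist force passes 120 N, or if a joint passes its speed limit or range.

ROBOT

A 6-joint arm with a two-finger parallel gripper is mounted at the origin on a cart in front of the work surface, level with it; the furniture and walls round the work are solid. World frame = base frame: x ahead of the robot, y to its left, z up, the work surface at z = 0. Lengths are in mm, angles in rad, forces in N, time in s.
With the tool pointing down it reaches from about 275 to 825 mm from the base axis. Payload 5.2 kg.
Tool frame: the origin (TCP) lies between the finger pads, 19 mm behind the fingertips; this is the grasp point; z points along the fingers, y is the line along which they close (so a half turn about z gives the same grasp; the last joint's range is limited). The gripper opens to 93 mm and grips with 3 to 60 N. Pads are 15 mm wide; open, the fingers measure 128 mm over their backs; the gripper's body (75 mm by 188 mm) begins 65 mm behind the grasp point.
Start: joints at [-1.473, 0.259, 1.535, -0, 1.348, -0.203], TCP at [162.977, -525.303, 237.453] pointing down, gripper open.
Joint ranges: [-3.14, 3.14], [-0.91, 2.08], [0.19, 2.58], [-1.22, 4.36], [0.22, 2.71], [-3.12, 3.12]. Speed limits (rad/s): [2.57, 2.57, 3.14, 3.14, 3.14, 3.14].

INTERFACE

Orientations are given as a rotation vector (axis times angle).
In Python, from rig import robot, grab_frame, nets gives the robot as it stands.
- The arm moves only by the tool jog_arm, never from a script. Its argument "targets" is a list of rows, each a list of 5 numbers: the opening, from -1 (shut) to 1 (fully open), then the shift along the tool's x, y, z scaled (see below), then the turn about the tool's z scaled (see below). A call has 1 to 10 rows; each row shifts and turns the commanded pose from where the row before left it, along the tool's axes as they then stand; what a row does not reach is not made up. The controller multiplies each number of a shift by 0.03 m and each number of a turn by pi rad. A row lasts 1/10 s, in which the tool goes at most 50 mm and 8.59 degrees, less where a joint would pass 70% of its speed; a pose out of reach is approached as far as the arm can. A call with a number of a shift or a turn outside -1 to 1 is refused whole. A call with a gripper value outside its range is refused whole. The fingers move at their own pace and stop on an object; the grip force is fixed at half the most. Time passes only in rows, so rows that do not move let the fingers close. It gives the time, the measured TCP pose, the force, the opening and the grip force at its end, in the units of the state.
- robot.get_obs(): the state, without advancing time (a new reading comes with each control period).
- grab_frame(name): name is "side" or "top" or "wrist"; returns a dict with "image" (384x512x3 uint8, blue, green, red), "camera_matrix" (3x3 intrinsics, pixels), "position" and "orientation" of the camera in the world. Camera axes: x right, y down, z forward; pixel columns grow to the right and rows downward; lengths in mm; the calibration is good to about 2 mm. A picture is of the moment at which its call begins. There is no depth.
- robot.finish_job(): hands the job in; it is judged then, once.
Trained networks look in the newest picture that a camera, given by its name, has taken for a name from the list of things; names that differ only in an ending like _2 or _b are one class to them, and where a whole thing is asked for, a point or a joint stands for the part that bears it (a point fixed in the world has none). Each returns a list of dicts, best first, with "confidence" (0 to 1); they miss things now and then, are a little off and sometimes report something else, mostly with a low value. They report only what shows in the picture. A call takes as long as a camera call. They do not tell look-alikes from the thing itself.
- nets.search_frame(thing, camera): "bbox" ([centre column, centre row, width, height] in pixels, round what is visible of it).
- nets.trace(thing, camera): "mask" (384x512 bool, what is visible of it) and "bbox" ([centre column, centre row, width, height] in pixels, round what is visible of it).
- nets.place_of(thing, camera): "pixel" ([column, row] in pixels: a listed point, or the origin of a listed thing).
The state is a dict: "t": time; "qpos": joint angles; "joint_velocities": joint speeds; "tau": joint torques, N m; "ee_pos": TCP position; "tool_rot": TCP orientation; "force": force on the tool from outside, world axes, zero at the start; "torque": the same for the moment, N m; "gripper_width": opening from 0.0 (shut) to 1.0 (fully open); "grip_force": force on a finger pad.
Only numpy, scipy, OpenCV 4.12 (cv2) and the standard library are available. Lean on these libraries where they do the work, as an engineer would, in place of code of your own. Each camera call takes 0.05 s, during which the arm holds its last target. There are 200 camera calls.

## Working session

There is one attempt and no reset: what is moved stays moved. The work goes in short steps, Python scripts to look and compute and a tool call to move; the robot and the scene stay as the last step left them, time stands still between calls to the robot, and variables do not carry over. Pictures are saved under pics/ and viewed, at most 13 in all, crops included, and the job is handed in when it is done.

Besides the shell and the picture viewer there is one more tool, called after "Call:" as name(argument=value, ...) on one line, values as JSON. jog_arm: Moves the arm, as the interface text tells. Shifts and turns lie within -1 to 1; 1 stands for 0.03 m of shift or pi rad of turn. Its arguments: {"type":"object","properties":{"targets":{"type":"array"}},"required":["targets"]}

```bash
mkdir -p pics; ls; cat > h.py <<'E'
import numpy as np, cv2
from scipy.spatial.transform import Rotation as R
from rig import robot, grab_frame, nets
def ray(f,px):
    K=np.array(f["camera_matrix"]);o=np.array(f["orientation"],float)
    M=R.from_rotvec(o).as_matrix() if o.size==3 else (o if o.shape==(3,3) else None)
    d=M@np.linalg.inv(K)@np.array([px[0],px[1],1.]);return np.array(f["position"],float),d
def at_z(f,px,z):
    p,d=ray(f,px);return p+d*(z-p[2])/d[2]
def proj(f,P):
    K=np.array(f["camera_matrix"]);M=R.from_rotvec(f["orientation"]).as_matrix()
    c=K@M.T@(np.array(P,float)-f["position"]);return c[:2]/c[2]
E
cat > a.py <<'E'
from h import *
F={}
for c in ("top","side","wrist"):
    f=F[c]=grab_frame(c);cv2.imwrite(f"pics/{c}0.png",f["image"]);print(c,f["position"],f["orientation"],np.array(f["camera_matrix"])[0,0])
Z=dict(scoop=0,scoop_lip=4.4,scoop_grip=75,scoop_mat=0,ball_tray=0,ball_white=16.5,ball_dark_1=16.5,jar_empty=0,jar_loaded=0,ball_in_jar=18.5)
for t,z in Z.items():
    for c in ("top","side"):
        for r in nets.place_of(t,c)[:4]:
            print(t,c,np.round(r["pixel"],1),round(r["confidence"],2),np.round(at_z(F[c],r["pixel"],z),1))
o=robot.get_obs();print(o["t"],o["ee_pos"],o["tool_rot"],o["gripper_width"])
a=np.vstack([np.hstack([F["top"]["image"]])]);
E
python3 a.py
```

```text
pics
top [ 327.4338672    64.65961821 1030.59639877] [-2.14987231  2.13959974 -0.17287133] 371.93677271781223
side [-129.43649954  940.28989812  695.82775115] [-0.80511859  2.36374077 -1.36759776] 428.29728053990107
wrist [ 229.84002358 -505.00852568  383.32788317] [ 2.35777435 -1.73655336 -0.22657532] 335.8449531587594
scoop top [365.4 166.6] 0.83 [ 546.1 -254.7    0. ]
scoop top [385.9 214.7] 0.58 [ 410.  -306.1    0. ]
scoop side [307.3 178.8] 0.67 [ 530.7 -241.8    0. ]
scoop side [349.2 183.2] 0.6 [ 400.  -306.9    0. ]
scoop_lip top [365.2 175.8] 0.84 [ 518.7 -251.6    4.4]
scoop_lip side [308.4 179.1] 0.82 [ 522.3 -234.9    4.4]
scoop_lip side [355.5 184.6] 0.68 [ 375.  -303.6    4.4]
scoop_grip top [391.6 206. ] 0.85 [ 426.6 -295.    75. ]
scoop_grip top [376.8 156.4] 0.61 [ 557.8 -262.7   75. ]
scoop_grip side [302.3 153.7] 0.73 [ 574.3 -267.9   75. ]
scoop_grip side [347.  163.5] 0.63 [ 414.  -297.2   75. ]
scoop_mat top [368.2 166. ] 0.62 [ 547.9 -262.7    0. ]
scoop_mat side [308.9 172.8] 0.79 [ 551.  -285.9    0. ]
ball_tray top [270.  175.9] 0.84 [517.8  15.8   0. ]
bal
[... 352 characters left out ...]
.5 185.2] 0.44 [488.4  56.7  16.5]
ball_dark_1 top [377.2 155.8] 0.23 [ 573.7 -284.    16.5]
ball_dark_1 side [277.8 205.5] 0.43 [492.1  -3.1  16.5]
jar_empty top [189.3 188.9] 0.78 [479.5 241.7   0. ]
jar_empty top [286.5 189. ] 0.73 [480.7 -30.4   0. ]
jar_empty side [234.5 243.9] 0.95 [482.9 215.3   0. ]
jar_loaded top [140.7 189.7] 0.94 [476.6 377.3   0. ]
jar_loaded top [138.7 188.2] 0.18 [480.8 383.1   0. ]
jar_loaded side [197.1 274.6] 0.78 [473.  370.5   0. ]
ball_in_jar top [142.1 189.1] 0.45 [475.6 367.9  18.5]
ball_in_jar side [232.8 244.4] 0.73 [468.7 239.1  18.5]
1.15 [ 162.9782436  -525.30603841  237.43660225] [-3.10610400e+00 -4.70712971e-01 -1.88919297e-05] 1.0005820305796749
```

```bash
python3 -c "
import cv2,numpy as np
t=cv2.imread('pics/top0.png');s=cv2.imread('pics/side0.png')
a=cv2.resize(t[120:250,110:430],(800,325),interpolation=3)
b=cv2.resize(s[130:300,170:410],(388,275),interpolation=3)
w=cv2.resize(cv2.imread('pics/wrist0.png'),(366,275))
c=np.hstack([b,w]);c=cv2.copyMakeBorder(c,0,0,0,800-c.shape[1],0)
cv2.imwrite('pics/m0.png',np.vstack([a,c]))"
```

```text
(no output)
```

View pics/m0.png

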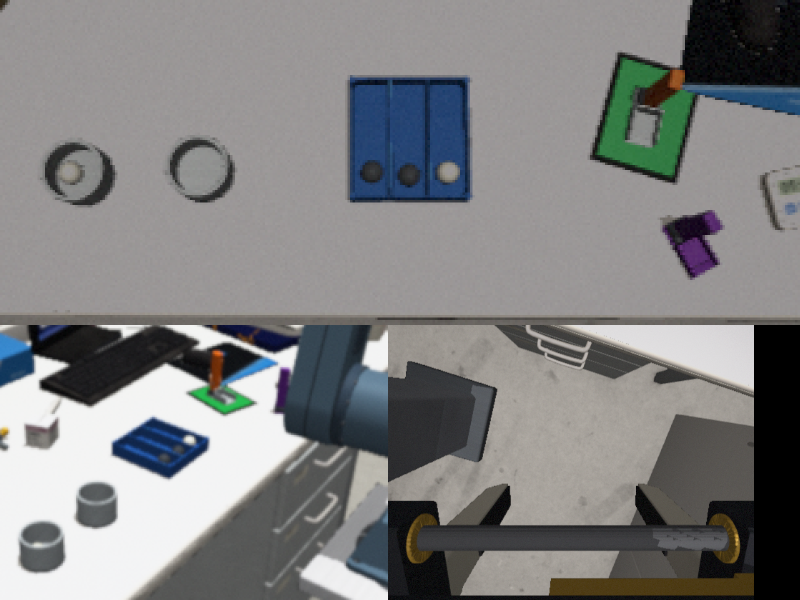

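Call:
jog_arm(targets=[[1,1,-0.3,0,0],[1,1,-0.3,0,0],[1,1,-0.3,0,0],[1,1,-0.3,0,0],[1,1,-0.3,0,0],[1,1,-0.3,0,0],[1,1,-0.3,0,0]])

```text
t: 1.85
ee_pos: [345.9, -402.1, 237.6]
tool_rot: [3.106, 0.471, 0.0]
force: [-0.3, -0.4, 0.4]
gripper_width: 0.997
grip_force: 0.0
```

Call:
jog_arm(targets=[[1,1,-0.3,0,0],[1,1,-0.3,0,0],[1,1,-0.3,0,0],[1,1,-0.3,0,0],[1,0,0,0,0.04],[1,0,0,0,0.04],[1,0,0,0,0.04],[1,0,0,0,0.04],[1,0,0,0,0]])

```text
t: 2.75
ee_pos: [448.9, -332.9, 237.4]
tool_rot: [-3.125, 0.318, 0.0]
force: [-0.1, 0.3, -0.0]
gripper_width: 1.002
grip_force: 0.0
```

```bash
cat > b.py <<'E'
from h import *
import sys
n=sys.argv[1]
f=grab_frame("wrist");cv2.imwrite(f"pics/w{n}.png",f["image"])
for a in sys.argv[2:]:
    t,z=a.split(":")
    for r in nets.place_of(t,"wrist")[:3]: print(t,np.round(r["pixel"],1),round(r["confidence"],2),np.round(at_z(f,r["pixel"],float(z)),1))
o=robot.get_obs();v=np.array(o["tool_rot"]);x=R.from_rotvec(v).apply([1,0,0])
print(o["t"],np.round(o["ee_pos"],1),"yaw",np.degrees(np.arctan2(x[1],x[0])),"q",np.round(o["qpos"],2),o["gripper_width"],o["grip_force"])
E
python3 b.py 1 scoop:3.4 scoop_lip:4.4 scoop_grip:75.4 scoop_mat:0
```

```text
scoop [242.6 210. ] 0.86 [ 398.  -303.6    3.4]
scoop [176.7  94.4] 0.7 [ 542.  -261.4    3.4]
scoop_lip [176.6 121.3] 0.89 [ 514.2 -254.     4.4]
scoop_lip [255.8 230.1] 0.81 [ 370.2 -313.9    4.4]
scoop_grip [224.7 219.2] 0.77 [ 414.9 -292.9   75.4]
scoop_grip [151.6  67.5] 0.72 [ 563.5 -262.3   75.4]
scoop_grip [178.6  90. ] 0.4 [ 540.7 -280.4   75.4]
scoop_mat [179.   93.2] 0.65 [ 543.  -263.5    0. ]
scoop_mat [176.8  95.5] 0.32 [ 541.1 -260.5    0. ]
3.0 [ 448.8 -333.   237.5] yaw -11.46414276144448 q [-0.84  0.27  1.51  0.    1.35  0.93] 0.9994658986694922 0.0
```

View pics/w1.png

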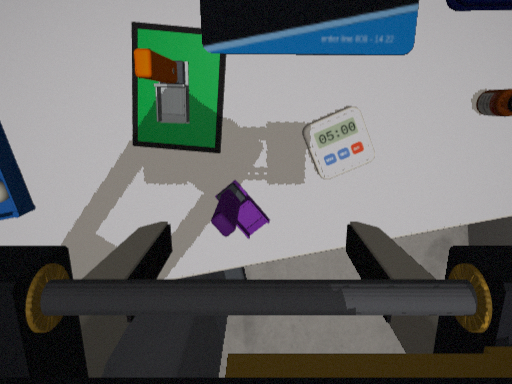

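Call:
jog_arm(targets=[[1,0.1,-1,0.4,0],[1,0.1,-1,0.4,0],[1,0.1,-1,0.5,0],[1,0,0,0,0],[1,0,0,0,0]])

```text
t: 3.5
ee_pos: [475.8, -246.3, 198.4]
tool_rot: [3.126, -0.313, -0.001]
force: [-0.7, -0.8, 0.1]
gripper_width: 1.0
grip_force: 0.0
```

```bash
python3 b.py 2 scoop:3.4 scoop_lip:4.4 scoop_grip:75.4 scoop_mat:0; python3 - <<'E'
from h import *
# handle mask / orange top-face
f=grab_frame("wrist");hsv=cv2.cvtColor(f["image"],cv2.COLOR_BGR2HSV)
m=cv2.inRange(hsv,(3,150,60),(18,255,255));n,l,s,c=cv2.connectedComponentsWithStats(m);print(s[1:][s[1:,4]>40])
E
```

```text
scoop [256.4 102.3] 0.88 [ 543.3 -258.4    3.4]
scoop [324. 226.] 0.83 [ 401.7 -304.3    3.4]
scoop_lip [336.3 249. ] 0.71 [ 372.8 -313.4    4.4]
scoop_lip [259.4 130.6] 0.58 [ 515.8 -255.9    4.4]
scoop_lip [ 55.4 209.8] 0.57 [477.  -26.1   4.4]
scoop_grip [257.7  76.1] 0.81 [ 562.4 -263.8   75.4]
scoop_grip [322.2 241.9] 0.81 [ 417.6 -291.5   75.4]
scoop_grip [254.9 110.8] 0.51 [ 537.5 -256.5   75.4]
scoop_mat [259.2 101.4] 0.77 [ 543.6 -261.3    0. ]
3.75 [ 475.7 -247.8  199. ] yaw -11.626948313058078 q [-0.69  0.26  1.63 -0.    1.25  1.09] 0.9986305071400663 0.0
[[244  55  21  36 670]
 [450 156  13  13 100]]
```

View pics/w2.png

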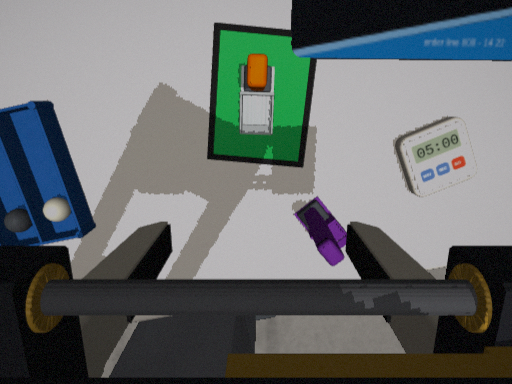

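```bash
python3 - <<'E'
from h import *
f=grab_frame("wrist");x=np.array([np.cos(np.radians(11.5)),-np.sin(np.radians(11.5)),0])
print(f["position"])
print("far top edge->grip",at_z(f,(256.5,55),104.4)-11*x)
print("near low edge->grip",at_z(f,(256,90.5),15.4)+11*x)
print("L,R top", at_z(f,(246.5,58),104.4),at_z(f,(267,58),104.4))
for P in ([562.4,-263.8],[566.5,-263.5]): print(proj(f,P+[75.4]),proj(f,np.array(P+[104.4])+11*x))
print(nets.trace("scoop","wrist")[0]["bbox"])
o=robot.get_obs()["ee_pos"];d=np.array([565,-264,75.4])-o;y=np.array([x[1],-x[0],0]);print(o,d@x,d@y,d[2])
E
```

```text
[ 544.18471259 -262.51231062  345.53636196]
far top edge->grip [ 562.98005932 -264.94242462  104.4       ]
near low edge->grip [ 564.84641827 -264.21108057   15.4       ]
L,R top [ 573.26514139 -260.15561377  104.4       ] [ 570.48243603 -273.67760092  104.4       ]
[255.47414275  76.51640818] [255.01180356  56.26832877]
[253.99188595  71.05063446] [253.32421411  49.96280524]
[319.8, 229.9, 53.0, 71.5]
[ 475.60727864 -247.29964963  198.69113507] 90.9276504270722 -1.4569563018763958 -123.29113506528239
```

Call:
jog_arm(targets=[[1,1,0,0,0],[1,1,0,0,0],[1,1,0,0.1,0],[1,0,0,1,0],[1,0,0,1,0],[1,0,0,1,0],[1,0,0,1,0],[-1,0,0,0,0],[-1,0,0,0,0],[-1,0,0,0,0]])

```text
t: 4.9
ee_pos: [565.0, -265.6, 77.4]
tool_rot: [3.124, -0.317, 0.004]
force: [0.3, 0.1, 0.8]
gripper_width: 0.795
grip_force: 0.0
```

Call:
jog_arm(targets=[[-1,0,0,0,0],[-1,0,0,0,0],[-1,0,0,0,0]])

```text
t: 5.2
ee_pos: [564.3, -264.9, 76.5]
tool_rot: [3.125, -0.316, 0.002]
force: [-0.9, -0.3, -1.0]
gripper_width: 0.534
grip_force: 0.0
```

Call:
jog_arm(targets=[[-1,0,0,0,0],[-1,0,0,0,0],[-1,0,0,0,0],[-1,0,0,0,0],[-1,0,0,0,0],[-1,0,0,0,0]])

```text
t: 5.8
ee_pos: [563.9, -264.6, 75.4]
tool_rot: [-3.125, 0.316, 0.0]
force: [0.4, -0.4, -0.4]
gripper_width: 0.146
grip_force: 30.0
```

Call:
jog_arm(targets=[[-1,0,0,-0.5,0],[-1,0,0,-1,0],[-1,0,0,-1,0],[-1,0,0,-1,-0.032],[-1,0,0,0,-0.032],[-1,-0.5,-1,0,0],[-1,-0.5,-1,0,0],[-1,-0.5,-1,0,0],[-1,-0.5,-1,0,0],[-1,-0.5,-1,0,0]])

```text
t: 6.8
ee_pos: [488.1, -113.4, 180.2]
tool_rot: [-3.141, 0.002, 0.001]
force: [0.6, -0.1, -1.1]
gripper_width: 0.151
grip_force: 30.0
```

Call:
jog_arm(targets=[[-1,-0.5,-1,0,0],[-1,-0.5,-1,0,0],[-1,-0.5,-1,0,0],[-1,0,0,0,0],[-1,0,0,0,0]])

```text
t: 7.3
ee_pos: [444.0, -24.2, 180.7]
tool_rot: [3.141, 0.001, 0.001]
force: [-0.5, -0.5, 0.2]
gripper_width: 0.147
grip_force: 30.0
```

```bash
python3 b.py 3 ball_tray:0 ball_white:16.5 ball_dark_1:16.5 jar_empty:0
```

```text
ball_tray [223.4  99.6] 0.94 [515.3   8.3   0. ]
ball_white [269.5 137.9] 0.77 [481.2 -34.9  16.5]
ball_dark_1 [176.4 139.1] 0.95 [480.   50.8  16.5]
ball_dark_1 [224.1 144.2] 0.63 [475.3   7.   16.5]
7.55 [444.6 -25.4 180.4] yaw -0.11386231206778286 q [-0.31  0.12  1.86 -0.    1.16  1.26] 0.14823748473247245 29.99883860349655
```

View pics/w3.png

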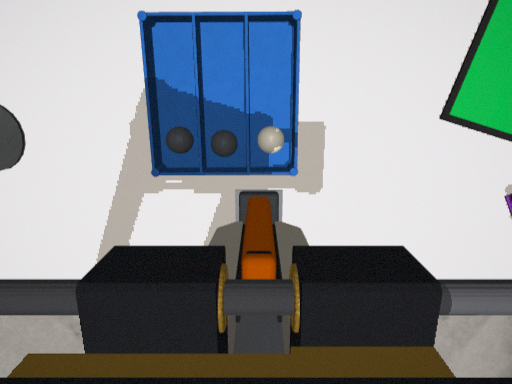

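```bash
python3 - <<'E'
from h import *
f=grab_frame("wrist")
hsv=cv2.cvtColor(f["image"],cv2.COLOR_BGR2HSV)
m=cv2.inRange(hsv,(100,120,20),(128,255,255));n,l,s,c=cv2.connectedComponentsWithStats(m)
k=1+s[1:,4].argmax();print(s[k]);cnt=cv2.findContours((l==k).astype(np.uint8),0,1)[0][0]
h=cv2.convexHull(cnt);print(cv2.approxPolyDP(h,4,True)[:,0].tolist())
q=cv2.approxPolyDP(h,4,True)[:,0]
for p in q:print(p,np.round(at_z(f,p,28),1))
for p in [(269.5,139),(270,138)]:print(at_z(f,p,16.5))
r=nets.trace("ball_white","wrist")[0]["bbox"];print(r,at_z(f,r[:2],16.5))
o=robot.get_obs();print(o["t"],o["ee_pos"],f["position"])
E
```

```text
[  136    10   164   167 23146]
[[297, 11], [295, 174], [152, 176], [136, 13]]
[297  11] [584.7 -57.4  28. ]
[295 174] [450.1 -59.2  28. ]
[152 176] [448.5  71.1  28. ]
[136  13] [583.5  72.9  28. ]
[480.59971924 -36.18476404  16.5       ]
[481.51342404 -36.63840895  16.5       ]
[269.1, 138.9, 28.4, 26.8] [480.69191406 -35.81628795  16.5       ]
7.65 [444.3418342  -25.24408688 180.29564928] [514.59944438 -26.33067662 326.97126996]
```

Call:
jog_arm(targets=[[-1,0.94,0.09,0,-0.0045],[-1,0.94,0.09,0,0],[-1,0.94,0.09,0,0],[-1,0.94,0.09,0,0],[-1,0,0,1,0],[-1,0,0,0.6,0],[-1,0,0,0,0],[-1,0,0,0,0]])

```text
t: 8.45
ee_pos: [557.0, -34.5, 132.4]
tool_rot: [-3.141, -0.02, 0.001]
force: [-0.2, -0.4, -1.5]
gripper_width: 0.147
grip_force: 30.0
```

```bash
python3 - <<'E'
from h import *
for i in range(6):
    grab_frame("wrist") if i else 0
    o=robot.get_obs();x=R.from_rotvec(o["tool_rot"]).apply([1,0,0]);print(o["t"],np.round(o["ee_pos"],2),np.degrees(np.arctan2(x[1],x[0])),o["force"])
f=grab_frame("wrist");cv2.imwrite("pics/w4.png",f["image"]);s=grab_frame("side");t=grab_frame("top")
for r in nets.place_of("ball_white","side")[:2]+[0]+nets.place_of("ball_white","top")[:2]:print(r)
a=cv2.resize(s["image"][150:260,220:360],(560,440),interpolation=3);cv2.imwrite("pics/s4.png",a)
E
```

```text
8.45 [556.99 -34.55 132.39] 0.7344306622682811 [-0.15188639 -0.42294671 -1.46249578]
8.5 [557.53 -34.61 133.23] 0.7439141803256284 [-0.60126365 -0.20122081 -1.62572501]
8.55 [557.75 -34.65 133.65] 0.7468768003608789 [ 0.23913574  1.09830653 -2.65173925]
8.6 [557.82 -34.62 133.84] 0.7511626133671491 [ 0.38683551  0.08077791 -0.65207737]
8.65 [557.73 -34.52 133.81] 0.7575585006277544 [-0.5223203   0.62576871 -0.13592691]
8.7 [557.6  -34.48 133.71] 0.7583183783057788 [-0.06986941 -0.2168569  -1.13919995]
{'pixel': [272.0, 185.9], 'confidence': 0.64}
{'pixel': [268.2, 207.8], 'confidence': 0.47}
0
```

View pics/s4.png

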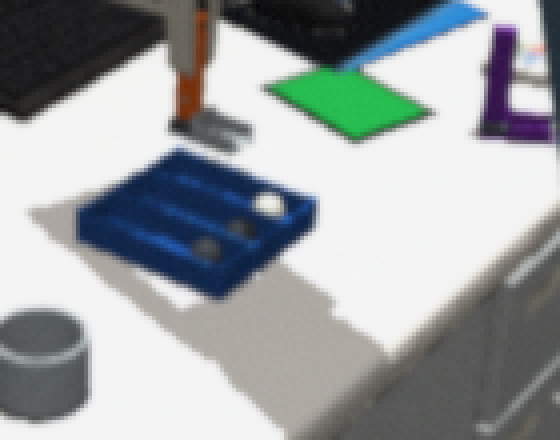

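Call:
jog_arm(targets=[[-1,0,0.04,0.6,0],[-1,0,0,0.6,0],[-1,0,0,0.4,0],[-1,0,0,0.19,0],[-1,0,0,0,0],[-1,0,0,0,0],[-1,0,0,0,0]])

```text
t: 9.65
ee_pos: [557.6, -35.6, 79.6]
tool_rot: [3.141, 0.021, 0.002]
force: [-0.4, 0.7, -1.0]
gripper_width: 0.149
grip_force: 30.0
```

Call:
jog_arm(targets=[[-1,0,0,0.05,0],[-1,0,0,0.05,0],[-1,0,0,0.03,0],[-1,0,0,0,0],[-1,0,0,0,0]])

```text
t: 10.15
ee_pos: [557.5, -35.6, 75.9]
tool_rot: [3.141, 0.021, 0.002]
force: [-0.8, 0.8, 5.6]
gripper_width: 0.153
grip_force: 30.0
```

Call:
jog_arm(targets=[[-1,-0.15,0,0,0],[-1,-0.15,0,0,0],[-1,-0.15,0,0,0],[-1,-0.15,0,0,0],[-1,-0.15,0,0,0],[-1,-0.15,0,0,0],[-1,-0.15,0,0,0],[-1,-0.15,0,0,0],[-1,0,0,0,0]])

```text
t: 11.05
ee_pos: [521.3, -36.2, 75.9]
tool_rot: [3.141, 0.021, 0.003]
force: [0.2, -0.8, 6.2]
gripper_width: 0.15
grip_force: 30.0
```

Call:
jog_arm(targets=[[-1,-0.1,0,0,0],[-1,-0.1,0,0,0],[-1,-0.1,0,0,0],[-1,-0.1,0,0,0],[-1,0,0,0,0],[-1,0,0,0,0]])

```text
t: 11.65
ee_pos: [509.7, -36.4, 75.9]
tool_rot: [3.141, 0.021, 0.004]
force: [0.7, -0.4, 6.2]
gripper_width: 0.145
grip_force: 30.0
```

Call:
jog_arm(targets=[[-1,-0.05,0,0,0],[-1,-0.05,0,0,0],[-1,-0.05,0,0,0],[-1,0,0,0,0]])

```text
t: 12.05
ee_pos: [505.4, -36.5, 76.0]
tool_rot: [3.141, 0.021, 0.004]
force: [0.4, -0.6, 6.4]
gripper_width: 0.147
grip_force: 30.0
```

```bash
python3 b.py 5 ball_white:18.5; python3 -c "
from h import *
s=grab_frame('side');a=cv2.resize(s['image'][160:240,240:330],(540,480),interpolation=3);cv2.imwrite('pics/s5.png',a)
b=cv2.imread('pics/w5.png')[180:384,150:400];b=cv2.resize(b,(255,480))
cv2.imwrite('pics/s5.png',np.hstack([a,b]))"
```

```text
12.15 [505.4 -36.5  76. ] yaw 0.7652190907077118 q [-0.29  0.35  1.85  0.    0.94  1.26] 0.1472277646980736 30.000885128974915
```

View pics/s5.png

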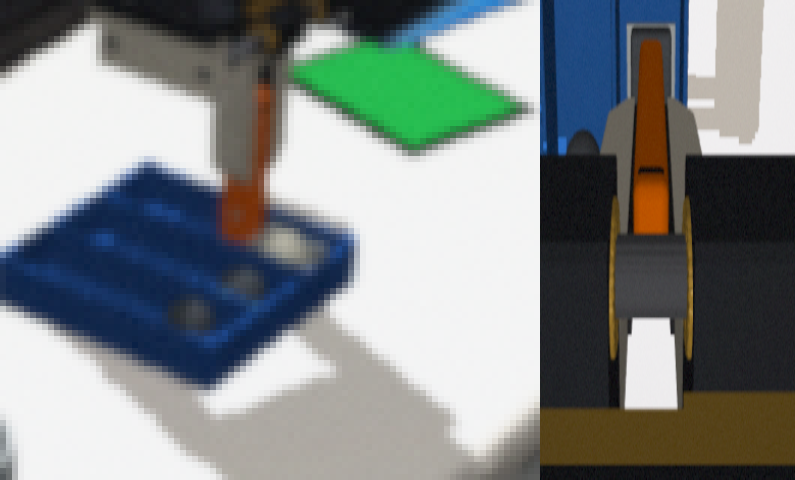

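Call:
jog_arm(targets=[[-1,-0.04,0,0,0],[-1,-0.04,0,0,0],[-1,0,0,0,0]])

```text
t: 12.5
ee_pos: [503.7, -36.6, 76.0]
tool_rot: [3.141, 0.021, 0.007]
force: [3.7, 0.9, 5.8]
gripper_width: 0.149
grip_force: 30.0
```

Call:
jog_arm(targets=[[-1,-0.04,0,0,0],[-1,0,0,0,0]])

```text
t: 12.7
ee_pos: [503.4, -36.7, 76.2]
tool_rot: [3.14, 0.02, 0.009]
force: [4.5, 1.1, 4.6]
gripper_width: 0.15
grip_force: 30.0
```

Call:
jog_arm(targets=[[-1,0.04,0,0,0],[-1,0.03,0,-0.02,0],[-1,0,0,-0.1,0],[-1,0,0,-0.2,0],[-1,0,0,-0.3,0],[-1,0,0,-0.4,0],[-1,0,0,-0.4,0],[-1,0,0,-0.4,0],[-1,0,0,-0.3,0],[-1,0,0,-0.2,0]])

```text
t: 13.7
ee_pos: [503.0, -36.2, 145.7]
tool_rot: [3.141, 0.021, 0.001]
force: [0.2, 0.1, -1.1]
gripper_width: 0.145
grip_force: 30.0
```

Call:
jog_arm(targets=[[-1,0,0,-0.2,0],[-1,0,0,-0.1,0],[-1,0,0,0,0]])

```text
t: 14.0
ee_pos: [503.1, -36.2, 153.7]
tool_rot: [3.141, 0.021, 0.0]
force: [0.6, 0.5, -1.9]
gripper_width: 0.151
grip_force: 30.0
```

```bash
python3 -c "
from h import *
s=grab_frame('side');a=cv2.resize(s['image'][130:270,190:340],(600,560),interpolation=3);cv2.imwrite('pics/s6.png',a)
for th in ('ball_white','scoop_pocket','scoop_lip'): print(th,nets.place_of(th,'side')[:3])
o=robot.get_obs();print(o['t'],o['ee_pos'],o['force'])
"
```

```text
ball_white [{'pixel': [287.8, 177.6], 'confidence': 0.46}]
scoop_pocket [{'pixel': [287.0, 178.7], 'confidence': 0.61}, {'pixel': [350.1, 176.6], 'confidence': 0.59}]
scoop_lip [{'pixel': [358.5, 184.3], 'confidence': 0.85}, {'pixel': [294.6, 187.3], 'confidence': 0.64}]
14.2 [502.67564536 -36.09630791 152.98705732] [ 0.08374671  0.23520538 -2.15131012]
```

View pics/s6.png

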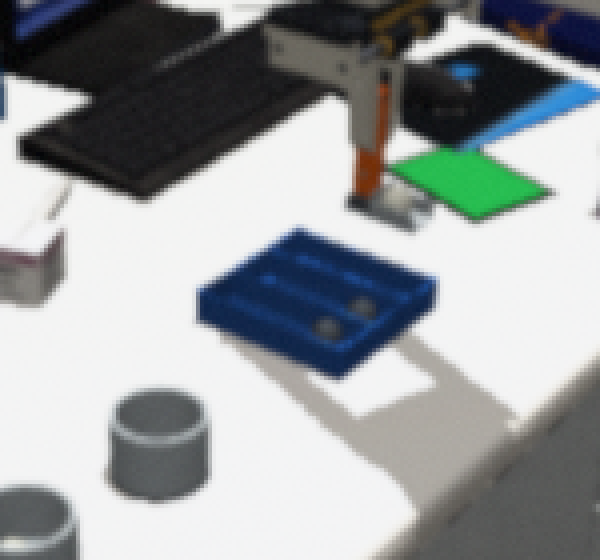

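```bash
python3 - <<'E'
from h import *
for c in ("top","side"):
    f=grab_frame(c)
    for r in nets.trace("jar_empty",c)[:3]:
        m=np.uint8(r["mask"]);print(c,r["bbox"],round(r["confidence"],2),end=" ")
        # fit: compare mask with projected cylinder silhouette
        best=None
        def sil(x,y):
            a=np.linspace(0,2*np.pi,40);P=[proj(f,[x+34*np.cos(t),y+34*np.sin(t),z]) for z in (0,48) for t in a]
            im=np.zeros(m.shape,np.uint8);cv2.fillConvexPoly(im,cv2.convexHull(np.float32(P)).round().astype(np.int32),1);return im
        for x in range(460,500,2):
            for y in range(205,255,2):
                s=sil(x,y);i=(s&m).sum()/max((s|m).sum(),1)
                if best is None or i>best[0]:best=(i,x,y)
        print(best)
E
```

```text
top [193.4, 186.9, 28.2, 25.0] 0.92 (np.float64(0.8892455858747994), 482, 237)
side [230.4, 240.3, 18.4, 30.3] 0.9 (np.float64(0.899581589958159), 482, 233)
```

Call:
jog_arm(targets=[[-1,-0.1,-0.2,0,0],[-1,-0.2,-0.5,0,0],[-1,-0.3,-0.8,0,0],[-1,-0.35,-1,0,0],[-1,-0.4,-1,0,0],[-1,-0.4,-1,0,0],[-1,-0.35,-1,0,0],[-1,-0.3,-0.8,0,0],[-1,-0.2,-0.6,0,0],[-1,-0.1,-0.3,0,0]])

```text
t: 15.4
ee_pos: [417.3, 180.8, 153.5]
tool_rot: [-3.141, -0.025, 0.001]
force: [-0.3, -0.3, -1.9]
gripper_width: 0.152
grip_force: 30.0
```

Call:
jog_arm(targets=[[-1,-0.05,-0.1,0,0],[-1,0,0,0,0],[-1,0,0,0,0]])

```text
t: 15.7
ee_pos: [417.8, 181.2, 153.5]
tool_rot: [3.141, 0.02, 0.0]
force: [0.4, -0.1, -2.0]
gripper_width: 0.151
grip_force: 30.0
```

```bash
python3 b.py 7 jar_empty:0 ball_white:95; python3 - <<'E'
from h import *
f=grab_frame("wrist")
from scipy.optimize import minimize
for r in nets.trace("jar_empty","wrist")[:3]:
    m=np.uint8(r["mask"]);print(r["bbox"],r["confidence"])
    def cost(p):
        a=np.linspace(0,2*np.pi,60);P=[proj(f,[p[0]+34*np.cos(t),p[1]+34*np.sin(t),z]) for z in (0,48) for t in a]
        im=np.zeros(m.shape,np.uint8);cv2.fillConvexPoly(im,np.int32(np.round(cv2.convexHull(np.float32(P))*16)),1,shift=4);return -(im&m).sum()/(im|m).sum()
    q=minimize(cost,[482,235],method="Nelder-Mead",options=dict(initial_simplex=[[482,235],[492,235],[482,225]]));print(q.x,q.fun)
s=grab_frame("side");print(nets.place_of("ball_white","side")[:2],nets.place_of("scoop_pocket","side")[:2])
cv2.imwrite("pics/m7.png",np.hstack([cv2.resize(f["image"],(500,375)),cv2.resize(s["image"][150:300,180:300],(300,375))]))
E
```

```text
jar_empty [197.5 109.8] 0.81 [479.6 234.5   0. ]
15.85 [417.9 181.1 153.4] yaw 0.6915645489996883 q [ 0.16  0.17  1.87 -0.    1.1   1.72] 0.14852341962441495 29.999645948410034
[186.9, 108.5, 92.7, 92.1] 0.86
[532.  187.5] 0.0
[{'pixel': [231.9, 244.8], 'confidence': 0.45}, {'pixel': [270.1, 220.9], 'confidence': 0.39}] [{'pixel': [268.5, 217.0], 'confidence': 0.94}, {'pixel': [349.4, 176.6], 'confidence': 0.5}]<stdin>:8: RuntimeWarning: overflow encountered in scalar negative
```

View pics/m7.png

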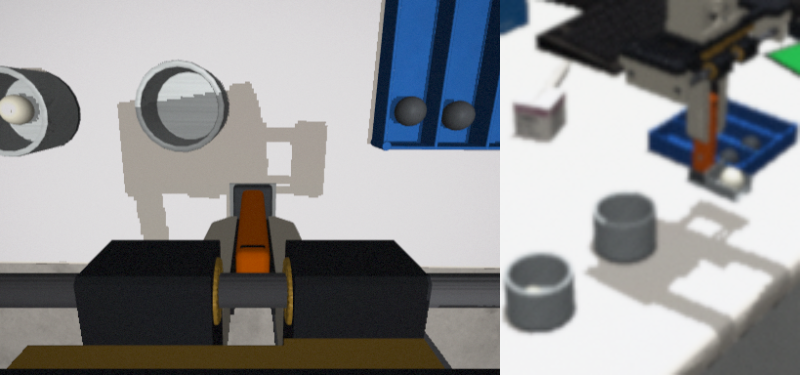

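```bash
python3 - <<'E'
from h import *
from scipy.optimize import minimize
f=grab_frame("wrist");m=np.uint8(nets.trace("jar_empty","wrist")[0]["mask"])
def cost(p):
    a=np.linspace(0,2*np.pi,60);P=[proj(f,[p[0]+34*np.cos(t),p[1]+34*np.sin(t),z]) for z in (0,48) for t in a]
    im=np.zeros(m.shape,np.uint8);cv2.fillConvexPoly(im,np.int32(np.round(cv2.convexHull(np.float32(P))*16)),1,shift=4);return -float((im&m).sum())/float((im|m).sum())
q=minimize(cost,[482,235],method="Nelder-Mead",options=dict(initial_simplex=[[482,235],[487,235],[482,230]]));print(q.x,q.fun)
print(at_z(f,(186.5,108.5),48))
E
```

```text
[481.0189743  235.86511612] -0.9562915705171712
[481.60759348 234.23934468  48.        ]
```

Call:
jog_arm(targets=[[-1,0.1,-0.1,0,0],[-1,0.2,-0.1,0,0],[-1,0.3,-0.1,0,0],[-1,0.4,-0.1,0,0],[-1,0.5,-0.1,0,0],[-1,0.6,-0.1,0,0],[-1,0.6,-0.1,0,0],[-1,0.6,-0.1,0,0],[-1,0.6,-0.1,0,0]])

```text
t: 17.1
ee_pos: [535.9, 210.6, 153.1]
tool_rot: [3.142, 0.021, 0.0]
force: [0.0, -0.9, -2.0]
gripper_width: 0.146
grip_force: 30.0
```

Call:
jog_arm(targets=[[-1,0.6,-0.1,0.1,0],[-1,0.6,-0.1,0.1,0],[-1,0.6,-0.1,0.1,0],[-1,0.6,-0.1,0.1,0],[-1,0.5,-0.1,0.1,0],[-1,0.4,-0.1,0.1,0],[-1,0.3,-0.1,0.1,0],[-1,0.2,-0.1,0.1,0],[-1,0.1,0,0.05,0],[-1,0,0,0,0]])

```text
t: 18.1
ee_pos: [650.8, 235.9, 127.3]
tool_rot: [3.141, 0.021, -0.001]
force: [-0.5, 0.9, -1.7]
gripper_width: 0.151
grip_force: 30.0
```

```bash
python3 - <<'E'
from h import *
s=grab_frame("side");t=grab_frame("top")
for c in ("side","top"): print([(np.round(r["pixel"],1),round(r["confidence"],2)) for th in ("ball_white","scoop_pocket") for r in nets.place_of(th,c)[:2]])
o=robot.get_obs();x=R.from_rotvec(o["tool_rot"]).apply([1,0,0]);p=o["ee_pos"];print(o["t"],p,np.degrees(np.arctan2(x[1],x[0])))
print("expected pocket px",proj(s,[p[0]-29,p[1],p[2]-57.5]),proj(t,[p[0]-29,p[1],p[2]-57.5]))
cv2.imwrite("pics/m8.png",cv2.resize(s["image"][140:280,190:330],(560,560),interpolation=3))
E
```

```text
[(array([188.5, 205.8]), 0.41), (array([189.6, 206.1]), 0.89), (array([354.4, 177.1]), 0.85)]
[(array([383.5, 220.4]), 0.6), (array([271.7, 179.4]), 0.44)]
18.4 [650.68668858 235.78221118 128.3915001 ] 0.7631206495181885
expected pocket px [191.12425998 207.99822254] [188.75810248 132.30504188]
```

View pics/m8.png

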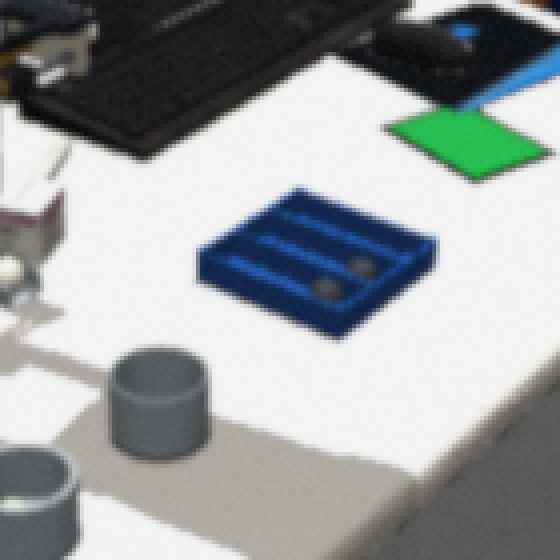

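Call:
jog_arm(targets=[[-1,-0.25,-0.01,0,0],[-1,-0.5,-0.01,0,0],[-1,-0.75,-0.01,0,0],[-1,-0.9,0,0,0],[-1,-0.9,0,0,0],[-1,-0.92,0,0,0],[-1,1,0,0,0],[-1,1,0,0,0],[-1,0.7,0,0,0],[-1,0.3,0,0,0]])

```text
t: 19.4
ee_pos: [615.6, 236.1, 128.4]
tool_rot: [-3.141, -0.02, -0.002]
force: [0.3, -0.0, -1.2]
gripper_width: 0.15
grip_force: 30.0
```

```bash
python3 - <<'E'
from h import *
s=grab_frame("side");t=grab_frame("top")
for c in ("side","top"): print([(np.round(r["pixel"],1),round(r["confidence"],2)) for th in ("ball_white","scoop_pocket","jar_empty") for r in nets.place_of(th,c)[:3]])
print("jar ball px",proj(s,[481,235,18.5]),proj(t,[481,235,18.5]))
a=cv2.resize(s["image"][180:320,160:300],(400,400),interpolation=3);b=cv2.resize(t["image"][110:230,120:240],(400,400),interpolation=3)
cv2.imwrite("pics/m9.png",np.hstack([a,b]));print(robot.get_obs()["ee_pos"],robot.get_obs()["t"])
E
```

```text
[(array([197.5, 210.7]), 0.57), (array([351.3, 173.9]), 0.54), (array([231. , 246.4]), 0.66)]
[(array([387.1, 223. ]), 0.9), (array([272.9, 177.3]), 0.34), (array([275.3, 187.8]), 0.52), (array([190.7, 187.8]), 0.45)]
jar ball px [230.24717168 241.96378439] [190.6468463  187.40016398]
[613.35347311 236.40144104 128.08640076] 19.8
```

View pics/m9.png

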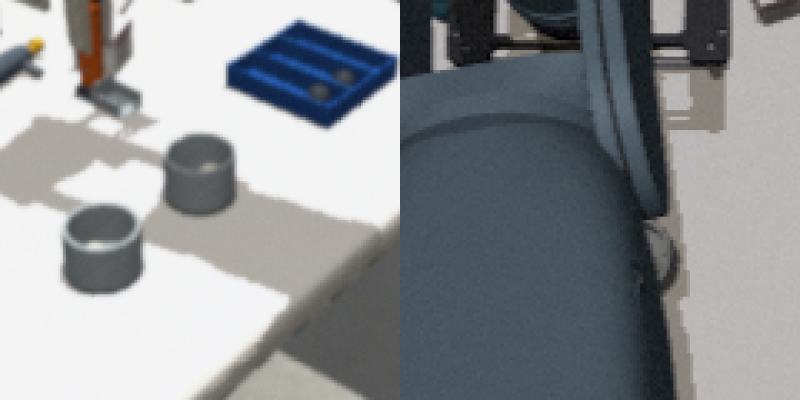

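Call:
jog_arm(targets=[[-1,-0.3,0,-0.6,0],[-1,-0.3,0,-0.8,0],[-1,-0.3,0.5,-0.2,0],[-1,-0.3,1,0,0],[-1,-0.3,1,0,0],[-1,-0.3,1,0,0],[-1,-0.07,1,0,0],[-1,0,1,0,0],[-1,0,1,0,0],[-1,0,1,0,0]])

```text
t: 20.8
ee_pos: [560.0, 8.6, 176.5]
tool_rot: [3.141, 0.021, 0.001]
force: [0.4, -0.1, -0.7]
gripper_width: 0.148
grip_force: 30.0
```

Call:
jog_arm(targets=[[-1,0,1,0,0],[-1,0,1,0,0],[-1,0,1,0,0],[-1,0,1,0,0],[-1,0,1,0,0],[-1,0,1,0,0],[-1,0,1,0,0],[-1,0,1,0,0],[-1,0,1,0,0],[-1,0,0.2,0,0]])

```text
t: 21.8
ee_pos: [563.5, -269.2, 176.3]
tool_rot: [3.14, 0.016, 0.0]
force: [-0.1, 0.4, -1.1]
gripper_width: 0.147
grip_force: 30.0
```

Call:
jog_arm(targets=[[-1,0,0,0,0.034],[-1,0,0,0,0.034],[-1,0,0,0,0],[-1,0,0,0,0]])

```text
t: 22.2
ee_pos: [564.3, -265.0, 176.2]
tool_rot: [-3.126, 0.309, 0.0]
force: [0.5, -0.3, -1.7]
gripper_width: 0.151
grip_force: 30.0
```

Call:
jog_arm(targets=[[-1,0,0,0.8,0],[-1,0,0,0.9,0],[-1,0,0,0.8,0],[-1,0,0,0.5,0],[-1,0,0,0.2,0],[-1,0,0,0.1,0],[-1,0,0,0,0],[-1,0,0,0,0]])

```text
t: 23.0
ee_pos: [565.4, -265.8, 78.0]
tool_rot: [3.125, -0.313, 0.003]
force: [-0.0, 0.5, -0.9]
gripper_width: 0.152
grip_force: 30.0
```

Call:
jog_arm(targets=[[-1,0,0,0.03,0],[-1,0,0,0.02,0],[-1,0,0,0,0],[-1,0,0,0,0],[-1,0,0,0,0]])

```text
t: 23.5
ee_pos: [565.2, -265.7, 76.1]
tool_rot: [3.125, -0.314, 0.002]
force: [0.1, -0.6, 3.1]
gripper_width: 0.147
grip_force: 30.0
```

Call:
jog_arm(targets=[[-1,0,0,0.02,0],[-0.68,0,0,0,0],[-0.6,0,0,0,0],[-0.5,0,0,0,0],[-0.2,0,0,0,0],[0.2,0,0,0,0],[0.2,0,0,0,0],[0.2,0,0,0,0]])

```text
t: 24.3
ee_pos: [564.8, -265.5, 74.8]
tool_rot: [-3.126, 0.314, 0.0]
force: [0.0, 0.9, -0.4]
gripper_width: 0.544
grip_force: 0.0
```

Call:
jog_arm(targets=[[0.2,0,0,-0.3,0],[0.2,0,0,-1,0],[0.2,0,0,-1,0],[0.2,0,0,-1,0],[0.2,-1,0,-1,0],[0.2,-1,0,0,0],[0.2,-1,0,0,0],[0.2,0,0,0,0],[0.2,0,0,0,0]])

```text
t: 25.2
ee_pos: [476.8, -247.8, 205.0]
tool_rot: [3.125, -0.315, 0.003]
force: [0.7, -0.1, 0.2]
gripper_width: 0.602
grip_force: 0.0
```

```bash
python3 b.py 10 scoop:3.4 scoop_lip:4.4 scoop_grip:75.4; python3 - <<'E'
from h import *
s=grab_frame("side");t=grab_frame("top")
print([(np.round(r["pixel"],1),round(r["confidence"],2)) for c in ("side","top") for r in nets.place_of("ball_in_jar",c)[:4]])
w=cv2.imread("pics/w10.png")
cv2.imwrite("pics/m10.png",np.hstack([cv2.resize(w,(400,300)),cv2.resize(t["image"][130:250,110:270],(400,300),interpolation=3)]))
E
```

```text
scoop [257.1 101.6] 0.91 [ 545.2 -261.     3.4]
scoop [320.7 228.5] 0.56 [ 398.2 -302.7    3.4]
scoop_lip [259.2 131.4] 0.8 [ 515.9 -257.2    4.4]
scoop_grip [321.7 243. ] 0.75 [ 414.8 -293.1   75.4]
scoop_grip [258.1  72.3] 0.67 [ 566.7 -266.5   75.4]
25.4 [ 477.5 -247.9  203.9] yaw -11.459242400272966 q [-0.69  0.26  1.62  0.    1.26  1.08] 0.5996777590182197 0.0
[(array([138.9, 187. ]), 0.5), (array([367.8, 169.1]), 0.27)]
```

View pics/m10.png

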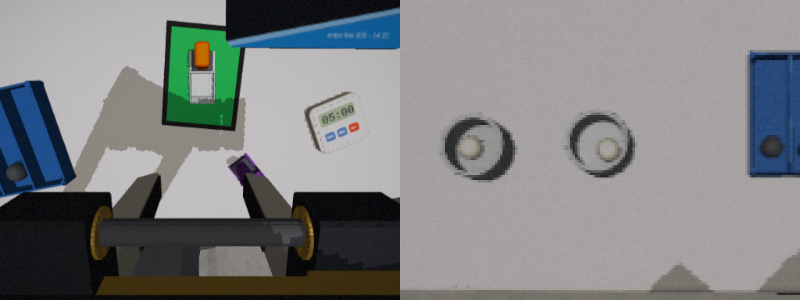

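The scoop stands upright on the mat, around pixel (202, 75) in the left half. In the right half a white ball sits in each jar, at (470, 147) and (607, 148), and both jars stand where they were.

```bash
python3 -c "
from rig import robot
print(robot.finish_job())"
```

```text
the job is handed in; nothing more can be done
None
```

The white ball is in the formerly empty jar, the scoop is back upright on its green mat, and the job is handed in; the final pictures agree, but no judging result was returned.

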